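# Set the stock tags behind the lock-cylinder bins

## Robot

A 6-joint arm with a two-finger parallel gripper is mounted at the origin on a cart in front of the work surface, level with it; the furniture and walls round the work are solid. World frame = base frame: x ahead of the robot, y to its left, z up, the work surface at z = 0. Lengths are in m, angles in degrees, forces in N, time in s.
With the tool pointing down it reaches from about 0.325 to 0.775 m from the base axis. Payload 5.5 kg.
Tool frame: the origin (TCP) lies at the centre of the arm's flange, where the gripper is bolted on; the fingertips stand 182 mm ahead of it and the grasp point (between the pads) lies 163 mm ahead of it; z points along the fingers, y is the line along which they close (so a half turn about z gives the same grasp; the last joint's range is limited). The gripper opens to 88 mm and grips with 3 to 60 N. Pads are 20 mm wide; open, the fingers measure 115 mm over their backs; the gripper's body (75 mm by 178 mm) begins 61 mm behind the grasp point.
Start: joints at [-76.243, 5.22, 70.514, -0, 104.267, -3.249], TCP at [0.175, -0.574, 0.405] pointing down, gripper open.
Joint ranges: [-164.24, 164.24], [-49.07, 125.15], [9.68, 141.18], [-86.29, 266.29], [3.28, 154.24], [-151.56, 151.56]. Speed limits (degrees/s): [147.25, 147.25, 172.46, 180, 180, 180].

## Interface

Orientations are given as [roll, pitch, yaw] about the fixed x, y, z axes, in that order (R = Rz(yaw) Ry(pitch) Rx(roll)).
In Python, from station import r gives the robot as it stands. The module is installed in compiled form; this text tells all that it offers. Calls block until the motion is done:
- r.reach(position, orientation): joint-space move of the TCP to a pose.
- r.servo_line(position, rotation=None, speed=0.15): straight line of the TCP; rotation=None keeps the orientation; speed is the mean speed in m/s.
- r.move_joints(angles): joint-space move.
- r.let_go() and r.grab(squeeze=None): open the fingers fully, or close them until they stop; squeeze is the grip in N (None keeps the last).
- r.wait(seconds).
- r.inverse_kinematics(position, orientation): joint angles nearest the present ones, or None.
- r.sense(): the state.
- r.snapshot(name): name is "scene" or "side" or "wrist"; returns a dict with "frame" (400x640x3 uint8, red, green, blue), "fx", "fy", "cx", "cy" (pixels), "dist_coeffs" ([k1, k2, p1, p2, k3] as OpenCV has them; the pictures are not rectified), "R" (3x3) and "t" (3): a world point X has camera coordinates R X + t. Camera axes: x right, y down, z forward; pixel columns grow to the right and rows downward; lengths in m; the calibration is good to about 2 mm. A picture is of the moment at which its call begins. There is no depth.
A pose or a line that the arm cannot do raises r.IKError and nothing moves.
- r.hand_in(): hands the job in; it is judged then, once.
The state is a dict: "clock": time; "joints": joint angles; "joint_vel": joint speeds; "joint_torque": joint torques, N m; "tcp_pos": TCP position; "orientation": TCP orientation; "contact_force": force on the tool from outside, world axes, zero at the start; "torque": the same for the moment, N m; "opening": finger opening in m; "gripper_force": force on a finger pad.
Only numpy, scipy, OpenCV 4.12 (cv2) and the standard library are available. Lean on these libraries where they do the work, as an engineer would, in place of code of your own. Each camera call takes 0.05 s, during which the arm holds its last target. There are 200 camera calls.

## Task

Behind each of the three blue bins stands a hinged stock tag, green on one face and red on the other. With the fingertips, gently push over only those tags that are wrong, so that each bin full of lock cylinders has its tag lying with the green face up and the empty bin has its tag lying with the red face up. Do not pinch the tags, do not swing a tag that is already right, and do not pick up or shift the stock or anything else on the bench.

Things in the scene. Friction and masses are not known exactly. Their poses are not given: they have to be found in the camera images.
- board: plywood board, 165 (x) x 262 (y) x 10 mm, fixed; origin under its centre, x away from the robot, y to the left, turned by a little yaw. On it: a front row of three blue bins, 90 mm apart along y, and 87 mm farther along x behind each bin its hinged tag. Which bin and which tag stand at which place changes; tag c is painted the other way round
- bin_brass: blue open bin 76x74x28 mm, fixed, FULL of brass lock cylinders (four, in two layers, the lower two fixed, standing up to about 48 mm above the bench); origin under its centre, axes as the board's
- bin_nickel: the same blue bin, FULL of silver-coloured lock cylinders (four, in two layers); origin under its centre
- bin_empty: the same blue bin, EMPTY; origin under its centre
- tag_a_hinge (a point): middle of the hinge line of tag a, 40 mm above the bench. The hinge line runs along the board's x. Its steel stand is fixed on the board. Nothing of the stand rises more than 9 mm above this line; its parts reach 37 mm to either side along x and 17 mm along y
- tag_a_edge (a point): middle of the free upper edge of tag a (white rounded bead, 6 mm thick, 60 mm long along the hinge line), 38 mm from the hinge line; at rest it is 30 mm above the hinge line and 23 mm to its left or right; the edges of two neighbouring tags are never nearer than 40 mm
- tag_a (a joint): swing of tag a, a plate 58x38x4 mm, 30 to 55 g, hinged at its lower edge, one face green, one red: 0 upright, +0.66 rad leaning left (board +y) on its stop, GREEN face up, -0.66 leaning right (board -y) on its other stop, RED face up. It swings easily (under 1 N at the edge) and falls to a stop by its weight once past upright (0.15 rad); the stops are rigid: do not press on. It starts green up
- tag_b_hinge (a point): middle of the hinge line of tag b, 40 mm above the bench. The hinge line runs along the board's x. Its steel stand is fixed on the board. Nothing of the stand rises more than 9 mm above this line; its parts reach 37 mm to either side along x and 17 mm along y
- tag_b_edge (a point): middle of the free upper edge of tag b (white rounded bead, 6 mm thick, 60 mm long along the hinge line), 38 mm from the hinge line; at rest it is 30 mm above the hinge line and 23 mm to its left or right; the edges of two neighbouring tags are never nearer than 40 mm
- tag_b (a joint): swing of tag b, a plate 58x38x4 mm, 30 to 55 g, hinged at its lower edge, one face green, one red: 0 upright, +0.66 rad leaning left (board +y) on its stop, GREEN face up, -0.66 leaning right (board -y) on its other stop, RED face up. It swings easily (under 1 N at the edge) and falls to a stop by its weight once past upright (0.15 rad); the stops are rigid: do not press on. It starts red up
- tag_c_hinge (a point): middle of the hinge line of tag c, 40 mm above the bench. The hinge line runs along the board's x. Its steel stand is fixed on the board. Nothing of the stand rises more than 9 mm above this line; its parts reach 37 mm to either side along x and 17 mm along y
- tag_c_edge (a point): middle of the free upper edge of tag c (white rounded bead, 6 mm thick, 60 mm long along the hinge line), 38 mm from the hinge line; at rest it is 30 mm above the hinge line and 23 mm to its left or right; the edges of two neighbouring tags are never nearer than 40 mm
- tag_c (a joint): swing of tag c, a plate 58x38x4 mm, 30 to 55 g, hinged at its lower edge, one face green, one red: 0 upright, +0.66 rad leaning right (board -y) on its stop, GREEN face up, -0.66 leaning left (board +y) on its other stop, RED face up. It swings easily (under 1 N at the edge) and falls to a stop by its weight once past upright (0.15 rad); the stops are rigid: do not press on. It starts red up
- brass_2: loose lock cylinder 33x63x17 mm, brass, one of the top two in bin_brass; origin under its centre; leave alone
- brass_3: loose lock cylinder 33x63x17 mm, brass, one of the top two in bin_brass; origin under its centre; leave alone
- nickel_2: loose lock cylinder 33x63x17 mm, silver-coloured, one of the top two in bin_nickel; origin under its centre; leave alone
- nickel_3: loose lock cylinder 33x63x17 mm, silver-coloured, one of the top two in bin_nickel; origin under its centre; leave alone
- padlock_brass_b: small upright brass padlock, 18x36x55 mm, behind the board; loose, origin under its centre; leave alone
- loupe: black eyeglass loupe, 36 mm wide, 34 mm tall; loose, origin under its centre; leave alone
- pliers: red-handled pliers lying flat, 145 mm long; loose, origin under its centre; leave alone
- oiler: grey cone oil can with a long spout, 62 mm wide, 143 mm tall; loose, origin under its centre; leave alone
- screwdriver_amber: amber-handled screwdriver lying, 208 mm long; loose, origin under its centre; leave alone

How it is judged (in metres and radians):
At the end, for the whole second after the job is handed in: The tag behind the empty bin lies red face up (joint below -0.5 rad); the tags behind the two full bins lie green face up (joint above 0.5 rad); all three are at rest (((horizontal distance between bin_empty and tag_a_hinge below 0.1 m and value of joint tag_a below -0.5 rad and value of joint each of tag_b, tag_c above 0.5 rad) or (horizontal distance between bin_empty and tag_b_hinge below 0.1 m and value of joint each of tag_a, tag_c above 0.5 rad and value of joint tag_b below -0.5 rad) or (horizontal distance between bin_empty and tag_c_hinge below 0.1 m and value of joint each of tag_a, tag_b above 0.5 rad and value of joint tag_c below -0.5 rad)) and velocity of joint tag_a between -0.2 and 0.2 rad/s and velocity of joint tag_b between -0.2 and 0.2 rad/s and velocity of joint tag_c between -0.2 and 0.2 rad/s); the robot touches nothing.
It fails at once if a tag that was right from the start is swung away from its stop (a green-up tag behind a full bin, or a red-up tag behind the empty bin) ((not (horizontal distance between bin_empty and tag_a_hinge below 0.1 m) and value of joint tag_a below 0.3 rad) or (horizontal distance between bin_empty and tag_b_hinge below 0.1 m and value of joint tag_b above -0.3 rad) or (horizontal distance between bin_empty and tag_c_hinge below 0.1 m and value of joint tag_c above -0.3 rad)).
It fails at once if a tag is forced (more than 25 N between the fingers and a tag) (contact force between the fingers and tag_a above 25 N or contact force between the fingers and tag_b above 25 N or contact force between the fingers and tag_c above 25 N).
It fails at once if a tag is pinched between the fingers (the grasp point lies within the plate while the fingers press on it with over 6 N) ((contact force between the fingers and tag_a above 6 N and y of the grasp point in the frame of tag_a_edge between -0.005 and 0.005 m and x of the grasp point in the frame of tag_a_edge between -0.04 and 0.04 m and z of the grasp point in the frame of tag_a_edge between -0.04 and 0.012 m) or (contact force between the fingers and tag_b above 6 N and y of the grasp point in the frame of tag_b_edge between -0.005 and 0.005 m and x of the grasp point in the frame of tag_b_edge between -0.04 and 0.04 m and z of the grasp point in the frame of tag_b_edge between -0.04 and 0.012 m) or (contact force between the fingers and tag_c above 6 N and y of the grasp point in the frame of tag_c_edge between -0.005 and 0.005 m and x of the grasp point in the frame of tag_c_edge between -0.04 and 0.04 m and z of the grasp point in the frame of tag_c_edge between -0.04 and 0.012 m)).
It fails at once if a lock cylinder is lifted, carried or moved by more than 15 mm (distance of any of brass_2, brass_3, nickel_2, nickel_3 from where it was at the start of the episode above 0.015 m).
It fails at once if another loose thing is lifted, carried or moved by more than 20 mm (distance of any of padlock_brass_b, loupe, pliers, oiler, screwdriver_amber from where it was at the start of the episode above 0.02 m).
It also fails if it takes over 51 s, if anything falls off the work surface, if the arm or the gripper's body presses on something with over 40 N, if the wrist force passes 120 N, or if a joint passes its speed limit or range.

## Working session

There is one attempt and no reset: what is moved stays moved. The work goes in short steps, each a Python script; the robot and the scene stay as the last script left them, time stands still between calls to the robot, and variables do not carry over. Pictures are saved under pics/ and viewed, at most 10 in all, crops included, and the job is handed in when it is done.

```bash
mkdir -p pics
python3 - <<'E'
from station import r
import cv2,pickle
d={}
for n in ("scene","side","wrist"):
    s=r.snapshot(n); d[n]=s; cv2.imwrite(f"pics/{n}0.png",s["frame"][:,:,::-1])
    print(n,-s["R"].T@s["t"],s["R"][2],s["fx"],s["dist_coeffs"])
pickle.dump(d,open("s0.pkl","wb"))
print(r.sense())
E
```

```text
scene [-0.09561298  0.40047613  0.8282114 ] [ 0.5555255  -0.36856231 -0.74535444] 373.6286790754323 [0.02871265 0.         0.         0.         0.        ]
side [0.53508377 0.93486191 0.41963922] [-0.05376175 -0.93640013 -0.34679169] 450.3016650337635 [-0.00472146  0.          0.          0.          0.        ]
wrist [ 0.25345585 -0.54890841  0.38457626] [-0.28520557 -0.08533076 -0.95466038] 302.926661579546 [-0.02833317  0.          0.          0.          0.        ]
{'clock': 0.15, 'joints': array([-7.62462501e+01,  5.25366902e+00,  7.05648384e+01,  6.00357260e-04,
        1.04266725e+02, -3.24961671e+00]), 'joint_vel': array([-0.02262654, -0.10399828, -0.1280665 , -0.03702034, -0.05244221,
       -0.05692388]), 'joint_torque': array([ 1.29818982e-03, -4.47047102e+01, -4.06908381e+01,  6.98992400e-02,
        2.74668384e-02, -1.07330106e-04]), 'tcp_pos': array([ 0.17545954, -0.5738259 ,  0.40377327]), 'orientation': array([-1.79914938e+02, -5.41260254e-03,  1.70035101e+01]), 'contact_force': array([ 0.01508707,  0.28978961, -0.31696101]), 'torque': array([-0.01269929, -0.00434692, -0.0551334 ]), 'gripper_force': 0.0, 'opening': 0.08796626212700563}
```

View pics/scene0.png

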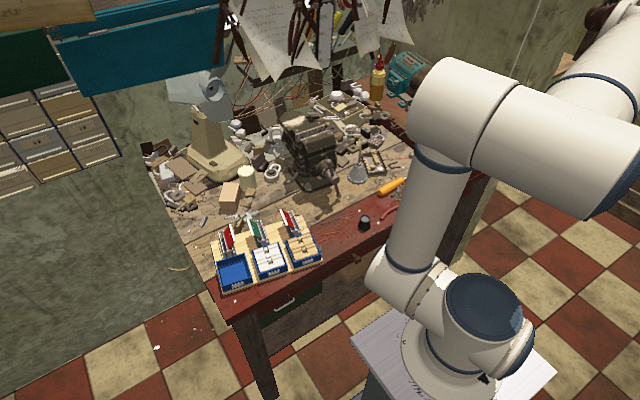

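View pics/side0.png

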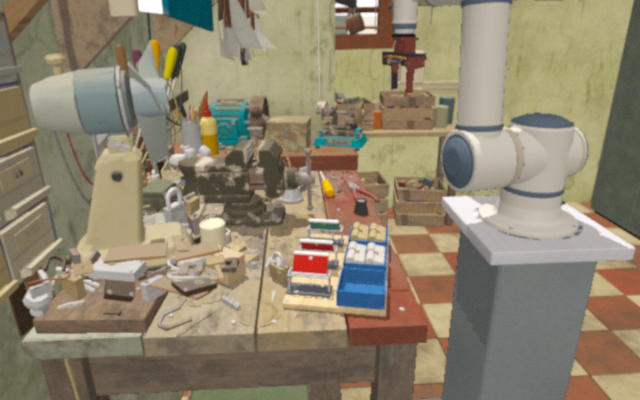

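Run:
```python
import cv2,pickle,numpy as np
d=pickle.load(open("s0.pkl","rb"))
a=d["scene"]["frame"][195:305,190:340,::-1]; b=d["side"]["frame"][205:320,270:420,::-1]
a=cv2.resize(a,(800,587),interpolation=cv2.INTER_CUBIC)[:, :]; b=cv2.resize(b,(800,600),interpolation=cv2.INTER_CUBIC)
cv2.imwrite("pics/z1.png",a);cv2.imwrite("pics/z2.png",b)
```

```text
(no output)
```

View pics/z1.png

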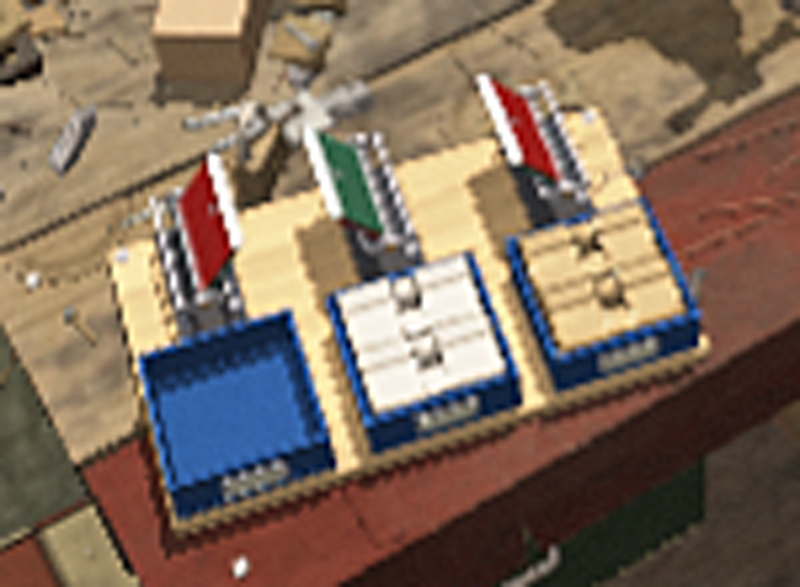

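View pics/z2.png

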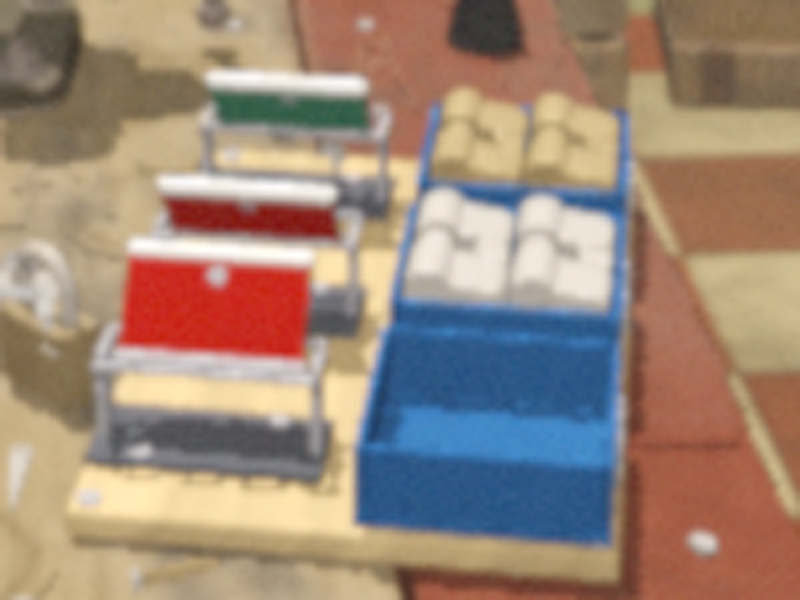

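Left: the empty bin, with its tag red up and leaning right, so that tag is right. Middle: nickel, green up and leaning left, also right. Right: brass, with tag c red up and leaning left, so it must be pushed to the right. In crop 1 its bead runs from (485,78) to about (530,180). In crop 2 the bead runs from (207,82) to (365,92).

```bash
cat > h.py <<'E'
import cv2,numpy as np
def ray(s,px):
    K=np.array([[s["fx"],0,s["cx"]],[0,s["fy"],s["cy"]],[0,0,1]])
    u=cv2.undistortPoints(np.array([[px]],float),K,np.array(s["dist_coeffs"],float))[0,0]
    R=np.array(s["R"]); d=R.T@np.array([*u,1]); return -R.T@np.array(s["t"]),d/np.linalg.norm(d)
def plane(s,px,z):
    c,d=ray(s,px); return c+d*(z-c[2])/d[2]
def tri(s1,p1,s2,p2):
    c1,d1=ray(s1,p1);c2,d2=ray(s2,p2)
    A=np.stack([d1,-d2],1);k=np.linalg.lstsq(A,c2-c1,rcond=None)[0]
    a,b=c1+k[0]*d1,c2+k[1]*d2; return (a+b)/2,np.linalg.norm(a-b)
def proj(s,X):
    K=np.array([[s["fx"],0,s["cx"]],[0,s["fy"],s["cy"]],[0,0,1]])
    return cv2.projectPoints(np.array(X,float).reshape(-1,3),cv2.Rodrigues(np.array(s["R"]))[0],np.array(s["t"],float),K,np.array(s["dist_coeffs"],float))[0][:,0]
E
python3 - <<'E'
import pickle,numpy as np
from h import *
d=pickle.load(open("s0.pkl","rb")); S,T=d["scene"],d["side"]
s=lambda x,y:(190+x/5.333,195+y/5.336)
t=lambda x,y:(270+x/5.333,205+y/5.217)
np.set_printoptions(precision=4,suppress=True)
for p in [(170,515),(708,340),(110,250),(598,108)]: print("board sc",plane(S,s(*p),.01))
for p in [(72,512),(617,560)]: print("board sd",plane(T,t(*p),.01))
print("c bead far",tri(S,s(485,78),T,t(207,82)))
print("bead z=.07",[plane(T,t(*p),.07) for p in [(207,82),(365,92),(158,187),(337,193),(130,248),(312,258)]])
print("sc",plane(S,s(485,78),.07))
E
```

```text
board sc [0.4063 0.3505 0.01  ]
board sc [0.3474 0.0955 0.01  ]
board sc [0.56   0.3149 0.01  ]
board sc [0.5016 0.0618 0.01  ]
board sd [0.5584 0.3233 0.01  ]
board sd [0.402  0.3591 0.01  ]
c bead far (array([0.5104, 0.1214, 0.0631]), np.float64(0.0020457046598391514))
bead z=.07 [array([0.5103, 0.1389, 0.07  ]), array([0.4543, 0.1523, 0.07  ]), array([0.5296, 0.2248, 0.07  ]), array([0.4716, 0.2337, 0.07  ]), array([0.5391, 0.2678, 0.07  ]), array([0.4833, 0.2787, 0.07  ])]
sc [0.5062 0.1233 0.07  ]
```

Run:
```python
from station import r
import cv2,pickle
r.grab(5)
for y in (77,-103):
    q=r.inverse_kinematics([.48,.17,.40],[180,0,y]); print(y,q)
    if q is not None: r.reach([.48,.17,.40],[180,0,y]);break
r.wait(.3)
d={}
for n in ("scene","side","wrist"):
    d[n]=r.snapshot(n)
pickle.dump(d,open("s1.pkl","wb"))
cv2.imwrite("pics/w1.png",d["wrist"]["frame"][:,:,::-1])
s=r.sense();print(s["clock"],s["tcp_pos"],s["orientation"],s["opening"])
```

```text
77 [ 1.56739938e+01 -8.83224147e+00  8.47440137e+01 -2.54444375e-14
  1.04088228e+02  2.86739938e+01]
4.7667 [0.48004047 0.16992647 0.39999188] [1.79998827e+02 7.03752918e-04 7.69911195e+01] 0.000526511681020829
```

View pics/w1.png

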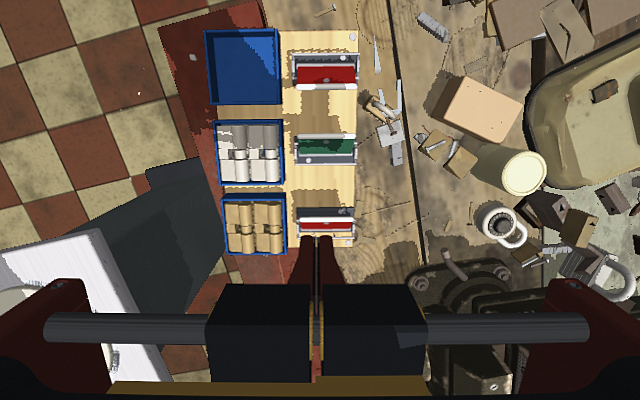

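Wrist view from above, with the image top being board-left: the empty bin with its red tag is at (325,75), the nickel bin with the green tag at (325,147), and the brass bin with red tag c at (325,226). Tag c's bead is at about row 218. I'll localise the beads more precisely.

Run:
```python
import pickle,numpy as np
from h import *
np.set_printoptions(precision=4,suppress=True)
d=pickle.load(open("s1.pkl","rb")); W=d["wrist"]; f=W["frame"].astype(int)
for r0,r1 in ((80,100),(126,150),(208,242)):
    print([(y,f[y,305:345:1].mean(0).astype(int).tolist()) for y in range(r0,r1)])
z=cv2.resize(W["frame"][30:260,280:365,::-1],None,fx=2.6*1,fy=2.6,interpolation=cv2.INTER_CUBIC)
cv2.imwrite("pics/w1z.png",cv2.resize(W["frame"][125:265,280:365,::-1],None,fx=4.2,fy=4.2,interpolation=cv2.INTER_CUBIC))
for p in [(298,220),(325,219),(352,218)]: print(plane(W,p,.07))
```

```text
[(80, [119, 37, 36]), (81, [113, 32, 30]), (82, [108, 11, 9]), (83, [126, 77, 73]), (84, [197, 197, 191]), (85, [214, 215, 211]), (86, [216, 215, 212]), (87, [201, 200, 197]), (88, [181, 181, 178]), (89, [136, 137, 137]), (90, [186, 163, 119]), (91, [189, 165, 116]), (92, [190, 168, 120]), (93, [190, 167, 120]), (94, [190, 168, 120]), (95, [188, 165, 118]), (96, [188, 165, 118]), (97, [188, 165, 118]), (98, [187, 165, 118]), (99, [190, 168, 120])]
[(126, [164, 140, 98]), (127, [165, 140, 98]), (128, [165, 140, 98]), (129, [162, 137, 96]), (130, [162, 137, 96]), (131, [155, 129, 88]), (132, [151, 126, 86]), (133, [149, 142, 128]), (134, [190, 190, 186]), (135, [204, 202, 197]), (136, [205, 203, 197]), (137, [183, 180, 174]), (138, [159, 155, 150]), (139, [29, 49, 39]), (140, [27, 56, 42]), (141, [40, 68, 55]), (142, [37, 60, 49]), (143, [32, 58, 45]), (144, [28, 55, 41]), (145, [27, 54, 41]), (146, [29, 58, 44]), (147, [41, 81, 61]), (148, [44, 87, 65]), (149, [45, 89, 67])]
[(208, [47, 51, 58]), (209, [58, 60, 65]), (210, [63, 65, 70]), (211, [57, 58, 63]), (212, [57, 59, 62]), (213, [54, 55, 60]), (214, [47, 49, 54]), (215, [39, 41, 46]), (216, [69, 69, 70]), (217, [184, 181, 173]), (218, [247, 246, 244]), (219, [249, 251, 254]), (220, [248, 254, 255]), (221, [249, 254, 255]), (222, [161, 77, 70]), (223, [143, 30, 28]), (224, [147, 29, 26]), (225, [147, 26, 22]), (226, [146, 25, 22]), (227, [143, 16, 13]), (228, [154, 59, 58]), (229, [199, 166, 169]), (230, [182, 191, 200]), (231, [97, 95, 94]), (232, [202, 173, 126]), (233, [243, 222, 161]), (234, [238, 212, 154]), (235, [178, 150, 107]), (236, [116, 93, 72]), (237, [78, 69, 75]), (238, [104, 92, 93]), (239, [98, 75, 54]), (240, [108, 85, 62]), (241, [107, 85, 63])]
[0.4521 0.1398 0.07  ]
[0.4812 0.1342 0.07  ]
[0.5103 0.1287 0.07  ]
```

View pics/w1z.png

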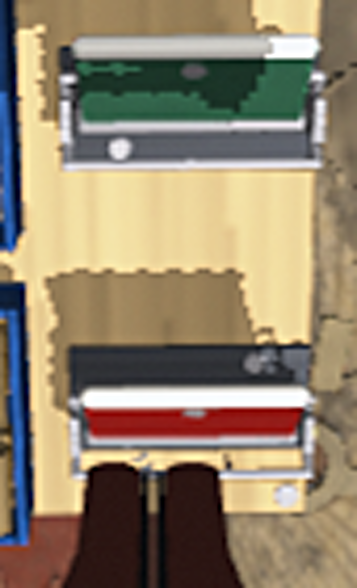

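Run:
```python
from station import r
import cv2,pickle,numpy as np
e=np.array([.4812,.1342]); u=np.array([np.sin(np.radians(12)),np.cos(np.radians(12))])
P=lambda k,z:[*(e+k*u),z]
r.reach(P(.030,.36),[180,0,77]); r.servo_line(P(.030,.246),speed=.1); r.wait(.2)
f0=r.sense()["contact_force"]
k=.030
while k>-.018:
    k-=.004; r.servo_line(P(k,.246),speed=.04)
    f=r.sense()["contact_force"]-f0; print(round(k,3),f.round(2))
    if np.linalg.norm(f)>8: print("stop");break
r.wait(.3)
d={n:r.snapshot(n) for n in("side","wrist")}
a=cv2.resize(d["side"]["frame"][190:320,270:420,::-1],None,fx=4,fy=4,interpolation=cv2.INTER_CUBIC)
cv2.imwrite("pics/p1.png",a);print(r.sense()["clock"])
```

```text
0.026 [-0.93 -0.99 -0.97]
0.022 [-0.07 -0.37 -0.27]
0.018 [-0.31 -0.18 -0.52]
0.014 [-0.07 -0.64 -0.87]
0.01 [-0.45 -0.91 -1.04]
0.006 [ 0.47 -0.36  0.25]
0.002 [-0.36 -0.13  0.13]
-0.002 [ 0.13 -1.36  0.2 ]
-0.006 [-1.1  -0.03 -0.57]
-0.01 [-0.42 -0.92  0.96]
-0.014 [ 0.44 -1.71 -0.72]
-0.018 [-1.29 -0.3   0.44]
9.9417
```

View pics/p1.png

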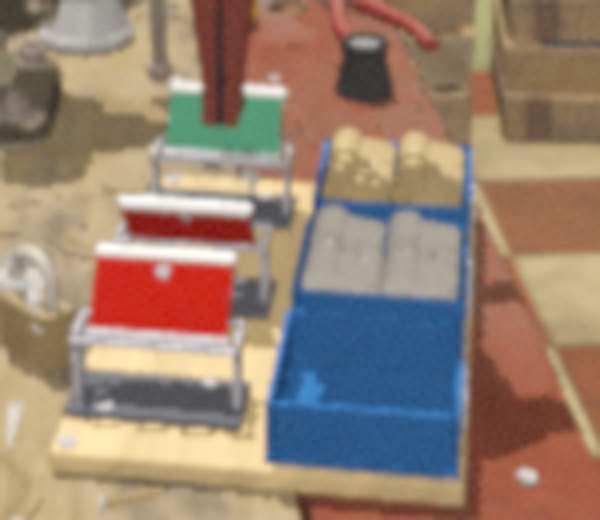

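The green face of tag c is now toward the left camera at (225,125), with the fingers beside it, so it has swung over. I'll nudge it slightly farther, back off and check.

Run:
```python
from station import r
import cv2,pickle,numpy as np
e=np.array([.4812,.1342]); u=np.array([np.sin(np.radians(12)),np.cos(np.radians(12))])
P=lambda k,z:[*(e+k*u),z]
f0=r.sense()["contact_force"]
r.servo_line(P(-.021,.246),speed=.03); print(r.sense()["contact_force"]-f0)
r.servo_line(P(.015,.246),speed=.06); r.servo_line(P(.03,.40),speed=.15); r.wait(.5)
d={n:r.snapshot(n) for n in("side","wrist")}
a=cv2.resize(d["side"]["frame"][205:305,270:420,::-1],None,fx=2.6,fy=2.6,interpolation=cv2.INTER_CUBIC)
b=cv2.resize(d["wrist"]["frame"][25:265,200:365,::-1],None,fx=2.2,fy=2.2,interpolation=cv2.INTER_CUBIC)
o=np.zeros((530,390+363,3),np.uint8);o[:a.shape[0],:390]=a;o[:b.shape[0],390:390+b.shape[1]]=b
cv2.imwrite("pics/p2.png",o);s=r.sense();print(s["clock"],s["contact_force"])
```

```text
[-0.3966148   0.75073845  0.12106483]
12.725 [-0.4815146   0.22667469  0.12562615]
```

View pics/p2.png

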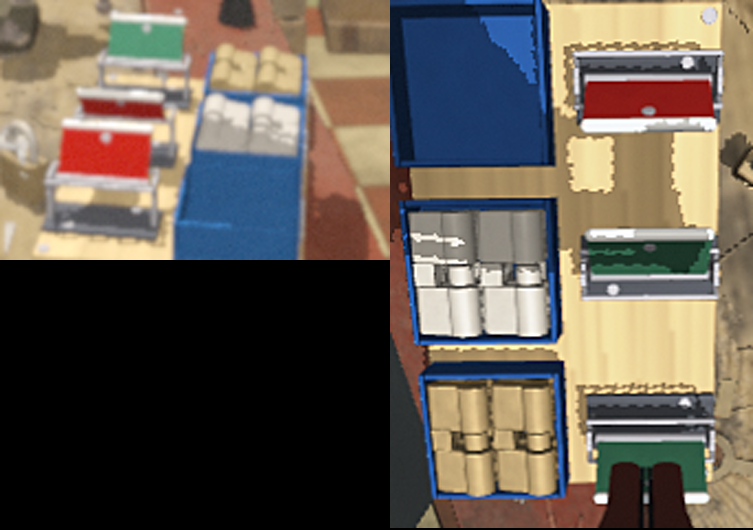

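The left tag at (650,100) lies red up by the empty bin. The middle tag at (650,255) lies green up by the nickel. Tag c at (650,470) now lies green up, leaning right, by the brass. The arm is clear of everything.

```bash
python3 -c "
from station import r
print(r.hand_in())"
```

```text
the job is handed in; nothing more can be done
None
```

I handed the job in at about 13 s on the robot's clock: I pushed only tag c (behind the brass bin) over to green up, and the other two tags were already right and I left them alone; the last pictures showed all three lying correctly, but the hand-in returned no verdict.

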